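Restock the slotted carton rack and close its bail

ROBOT

A 6-joint arm with a two-finger parallel gripper is mounted at the origin on the work surface. World frame = base frame: x ahead of the robot, y to its left, z up, the work surface at z = 0. Lengths are in m, angles in degrees, forces in N, time in s.
With the tool pointing down it reaches from about 0.4 to 0.825 m from the base axis. Payload 7 kg.
Tool frame: the origin (TCP) lies between the finger pads; the fingertips stand 19 mm ahead of it and the grasp point (between the pads) is the TCP (r.tip_extent is the distance from the TCP to the fingertips, in m); z points along the fingers, y is the direction in which the jaws open and shut (so a half turn about z gives the same grasp; the last joint's range is limited). The gripper opens to 88 mm and grips with 3 to 60 N. Pads are 19 mm wide; open, the fingers measure 130 mm over their backs; the gripper's body (78 mm by 193 mm) begins 47 mm behind the grasp point.
Start: joints at [-60.728, 20.546, 0.682, 0, -70.136, -16.507], TCP at [0.149, -0.658, 0.246] pointing down, gripper open.
Joint ranges: [-176.03, 176.03], [-82.01, 121.73], [-58.28, 71.71], [-173.87, 95.51], [-174.79, -0.11], [-173.66, 173.66]. Speed limits (degrees/s): [136.94, 136.94, 172.46, 180, 180, 180].

INTERFACE

Orientations are given as [roll, pitch, yaw] about the fixed x, y, z axes, in that order (R = Rz(yaw) Ry(pitch) Rx(roll)).
In Python, from plant import r, capture, workorder, spotter gives the robot as it stands.
- The arm moves only by the tool step_arm, never from a script. Its argument "motion" is a list of rows, each a list of 5 numbers: the finger opening in m, from 0 to 0.0876, then the shift along the tool's x, y, z in m, then the turn about the tool's z in rad. In form: [[grip, dx, dy, dz, roll], ...]. A call has 1 to 5 rows; each row is the pose to reach, as a shift and turn from the pose commanded when the call began, along the tool's axes at that moment; what a row does not reach only later rows make up. A row lasts 1/8 s, in which the tool goes at most 62.5 mm and 10.7 degrees, less where a joint would pass 70% of its speed; a pose out of reach is approached as far as the arm can. A call with a gripper value outside its range is refused whole. The fingers move at their own pace and stop on an object; "newtons" is the grip in N (left out, the last holds). Time passes only in rows, so rows that repeat a pose let the fingers close. It gives the time, the measured TCP pose, the force and the opening at its end, in the units of the state.
- r.get_state(): the state, without advancing time (a new reading comes with each control period).
- capture(name): name is "side" or "top"; returns a dict with "image" (480x640x3 uint8, red, green, blue), "z_map" (480x640 float32, m along the optical axis (not along the pixel's ray), 0 where there is no reading), "fx", "fy", "cx", "cy" (pixels), "pose" (4x4, takes a point from camera to world coordinates). Camera axes: x right, y down, z forward; pixel columns grow to the right and rows downward; lengths in m; the calibration is good to about 2 mm. A picture is of the moment at which its call begins.
- workorder.close_job(): hands the job in, once; it reports no verdict.
Trained networks look in the newest picture that a camera, given by its name, has taken for a name from the list of things; names that differ only in an ending like _2 or _b are one class to them, and where a whole thing is asked for, a point or a joint stands for the part that bears it (a point fixed in the world has none). Each returns a list of dicts, best first, with "p" (0 to 1); they miss things now and then, are a little off and sometimes report something else, mostly with a low value. They report only what shows in the picture. A call takes as long as a camera call. They do not tell look-alikes from the thing itself.
- spotter.regions_of(camera, label): "mask" (480x640 bool, what is visible of it).
- spotter.tip_of(camera, label): "location" ([x, y, z] in m, in world coordinates, good to about 4 mm: a listed point, or the origin of a listed thing).
The state is a dict: "time_s": time; "joints": joint angles; "qd": joint speeds; "joint_torque": joint torques, N m; "tcp_pos": TCP position; "eef_rot": TCP orientation; "contact_force": force on the tool from outside, world axes, zero at the start; "moment": the same for the moment, N m; "gripper_width": finger opening in m.
Only numpy, scipy, OpenCV 4.12 (cv2) and the standard library are available. Lean on these libraries where they do the work, as an engineer would, in place of code of your own. Each camera call takes 0.05 s, during which the arm holds its last target.

TASK

Restock the carton rack: swing its steel retaining bail up and over so that it stays open, then stand the loose carton upright part-way in the mouth of the empty slot (at least 30 mm short of home) and let go of it. Then push both this carton and the one that has slipped forward fully home, so that all four stand upright against the back, and swing the bail closed again in front of them. Do not tip over any carton and leave the other things on the counter where they are.

Things in the scene. Friction and masses are not known exactly. Their poses are not given: they have to be found in the camera images.
- rack: fixed aluminium comb rack, 4 slots open at top and front (-x, towards the robot), no floor: cartons stand on the counter. Origin on the counter, mid-rack; x to the closed back, y across, z up. Slot centres at y = -57, -19, 19, 57 mm, each 33 wide; walls 5 thick, 60 tall (outer two 75), x = -40 to 60. Back panel 80 tall, inner face x = 60. A carton fully home has centre x = 0, front x = -60 mm
- empty_slot (a point): point on the counter where the centre of a fully home carton's underside belongs in the one empty slot; axes parallel to the rack's. Which of the 4 slots is empty varies; a thin blank paper slip lies on the counter in each slot
- bail (a joint): rad; angle of the steel retaining bail on the rack. 0 = closed (level, in front of the cartons, pointing to rack -x), 1.57 = straight up, 2.0 = open, at its stop, leaning back over the cartons. Weighs 0.2 kg, hinge damped (0.15 N m s/rad): it falls slowly by itself to open when past upright, to closed when short of it
- bail_hinge (a point): point on the bail's hinge line, in the middle of the rack, 60 mm above the counter; the hinge line is the rack's y axis direction; axes parallel to the rack's
- bail_tab (a point): grip point of the bail's tab, mid-rack, 135 mm from the hinge line. The tab is a flat steel tongue 18 mm wide (along the hinge line), 8 thick, reaching out to 155 mm from the hinge line. At 105 mm a 10 mm round cross bar, 174 long, runs parallel to the hinge line; arms outside the rack's ends (87 mm either side of the middle) join it to the hinge
- carton: the loose carton to be loaded, standing on edge on the counter beside the rack: 120 mm long (its x), 26 mm thick (its y), 100 mm tall, white with a blue band, 0.14 to 0.28 kg. Origin at the centre of its underside
- stock0: carton of the same kind and size (120 x 26 x 100 mm, 0.2 kg, origin at the centre of its underside, x along its length) standing in a slot of the rack, fully home
- stock1: carton of the same kind and size (120 x 26 x 100 mm, 0.2 kg, origin at the centre of its underside, x along its length) standing in a slot of the rack, fully home
- stock2: carton of the same kind and size (120 x 26 x 100 mm, 0.2 kg, origin at the centre of its underside, x along its length) standing in a slot of the rack; this one has slipped forward and sticks out 14 to 22 mm beyond the fully home position
- tub: bystander: white plastic tub with lid, 84 mm dia, 105 mm tall; origin at the centre of its underside
- nipple: bystander: brass pipe nipple, 36 mm dia, 55 mm tall, standing; origin at the centre of its underside
- locknut: bystander: brass lock-nut ring, 52 mm dia, 12 mm thick, lying flat; origin at the centre of its underside
- wrench: bystander: steel wrench, 180 mm long, lying flat
- flatbox: bystander: low white box 110 x 75 x 35 mm; origin at the centre of its underside
- can: bystander: grey can, 66 mm dia, 100 mm tall; origin at the centre of its underside
- cartridge: bystander: grey tap cartridge, 32 mm dia, 72 mm tall, standing; origin at the centre of its underside
Not all that is in view belongs to the job. Leave any black or purple look-alike of the carton alone.

How it is judged (in metres and radians):
On the way, in this order (a step that is already met when the one before it is completed fails the run):
1. the bail is swung open and stays there (value of joint bail above 1.7 rad and velocity of joint bail below 0.1 rad/s), for 0.2 s.
2. the carton stands upright part-way in the empty slot (25 to 90 mm short of home), let go, the bail open (y of carton in the frame of empty_slot between -0.008 and 0.008 m and angle between carton's own z axis and vertical below 0.06 rad and height (world z) of carton below 0.006 m and x of carton in the frame of empty_slot between -0.09 and -0.025 m and contact force between the fingers and carton below 0.1 N and value of joint bail above 1.7 rad), for 0.2 s.
3. all four cartons are upright and fully home (within 6 mm), the bail still open (y of carton in the frame of empty_slot between -0.008 and 0.008 m and angle between each of carton, stock0, stock1, stock2's own z axis and vertical below 0.06 rad and height (world z) of each of carton, stock0, stock1, stock2 below 0.006 m and x of carton in the frame of empty_slot between -0.006 and 0.006 m and x of each of stock0, stock1, stock2 in the frame of rack above -0.006 m and value of joint bail above 1.7 rad), for 0.2 s.
4. the bail is closed in front of them (value of joint bail below 0.06 rad), for 0.2 s.
At the end, for the whole second after the job is handed in: The carton stands upright (within 0.06 rad) on the counter in the formerly empty slot, within 6 mm of fully home and 8 mm of the slot's centre line; the other three cartons stand upright in their slots within 6 mm of fully home; the bail is closed (below 0.06 rad); all cartons are at rest (y of carton in the frame of empty_slot between -0.008 and 0.008 m and angle between each of carton, stock0, stock1, stock2's own z axis and vertical below 0.06 rad and height (world z) of each of carton, stock0, stock1, stock2 below 0.006 m and x of carton in the frame of empty_slot between -0.006 and 0.006 m and x of each of stock0, stock1, stock2 in the frame of rack above -0.006 m and value of joint bail below 0.06 rad and linear speed of each of carton, stock0, stock1, stock2 below 0.02 m/s); the robot touches nothing.
It fails at once if a carton is tipped over (more than 0.6 rad) (angle between any of carton, stock0, stock1, stock2's own z axis and vertical above 0.6 rad).
It fails at once if a bystander is moved more than 30 mm (distance of any of tub, nipple, locknut, wrench, flatbox, can, cartridge from where it was at the start of the episode above 0.03 m).
It also fails if it takes over 72 s, if anything falls off the work surface, if the arm or the gripper's body presses on something with over 40 N, if the wrist force passes 120 N, or if a joint passes its speed limit or range.

## Working session

There is one attempt and no reset: what is moved stays moved. The work goes in short steps, Python scripts to look and compute and a tool call to move; the robot and the scene stay as the last step left them, time stands still between calls to the robot, and variables do not carry over. Pictures are saved under pics/ and viewed, and the job is handed in when it is done.

Besides the shell and the picture viewer there is one more tool, called after "Emit:" as name(argument=value, ...) on one line, values as JSON. step_arm: Moves the arm, as the interface text tells. Its arguments: {"type":"object","properties":{"motion":{"type":"array","items":{"type":"array","items":{"type":"number"}}},"newtons":{"type":"number"}},"required":["motion"]}

```bash
ls; mkdir -p pics; python3 - <<'E'
from plant import r, capture, workorder, spotter
import cv2
print(r.get_state(), r.tip_extent)
for c in ("side","top"):
    d=capture(c); cv2.imwrite(f"pics/{c}0.png",d["image"][:,:,::-1]); print(c,d["fx"],d["pose"].round(3).tolist())
    for n in ["rack","empty_slot","bail_hinge","bail_tab","carton","stock0","tub","nipple","locknut","wrench","flatbox","can","cartridge"]:
        try:
            print(n,[(round(float(x["p"]),2),[round(float(v),3) for v in x["location"]]) for x in spotter.tip_of(c,n)][:5])
        except Exception as e: print(n,e)
E
```

```text
pics
{'time_s': 0.0, 'joints': array([-6.07272469e+01,  2.05912511e+01,  6.32750899e-01, -2.13543484e-02,
       -7.01364338e+01, -1.65058626e+01]), 'qd': array([ 0.03682534,  0.00389378,  0.07077625, -0.03890881, -0.04664238,
        0.05071278]), 'joint_torque': array([-2.35414765e-03, -5.82719207e+01,  2.93051201e+01,  6.99707866e+00,
        7.05183222e-03, -1.63949671e-04]), 'tcp_pos': array([ 0.14902693, -0.65785657,  0.2446131 ]), 'eef_rot': array([ 1.79903274e+02, -7.72769139e-03, -1.67240375e+02]), 'contact_force': array([-1.19079725, -0.26758777,  0.27458162]), 'moment': array([ 0.00684559, -0.03148776,  0.02388026]), 'gripper_width': 0.08770060544378736} 0.019
side 550.8006335432871 [[-0.952, -0.188, 0.242, 0.208], [-0.306, 0.541, -0.784, 1.027], [0.016, -0.82, -0.572, 0.836], [0.0, 0.0, 0.0, 1.0]]
rack [(0.86, [0.581, -0.061, -0.0])]
empty_slot []
bail_hinge []
bail_tab [(0.73, [0.75, -0.29, 0.004]), (0.58, [0.45, -0.086, 0.061])]
carton [(0.86, [0.585, 0.204, 0.0]), (0.78, [0.429, 0.474, 0.002]), (0.71, [0.495, 0.328, -0.0]), (0.71, [0.334, 0.325, 0.001]), (0.48, [0.749,
[... 612 characters left out ...]
 0.002])]
bail_hinge [(0.94, [0.578, -0.062, 0.064])]
bail_tab [(0.96, [0.443, -0.084, 0.062])]
carton [(0.91, [0.432, 0.472, -0.002]), (0.64, [0.493, 0.33, 0.001]), (0.58, [0.34, 0.326, -0.002]), (0.56, [0.582, 0.205, -0.002])]
stock0 [(0.94, [0.548, -0.015, 0.001]), (0.87, [0.574, -0.049, 0.003]), (0.6, [0.586, -0.082, 0.0])]
tub [(0.8, [0.528, -0.312, -0.003])]
nipple [(0.66, [0.352, 0.163, 0.002])]
locknut [(0.61, [0.376, 0.201, -0.002])]
wrench [(0.9, [0.344, -0.164, -0.0]), (0.41, [0.577, -0.062, 0.06])]
flatbox [(0.66, [0.528, -0.317, -0.005]), (0.57, [0.75, -0.288, -0.0]), (0.35, [0.774, 0.285, -0.001])]
can [(0.63, [0.773, 0.281, -0.002])]
cartridge [(0.66, [0.391, -0.452, -0.001])]
```

View pics/side0.png

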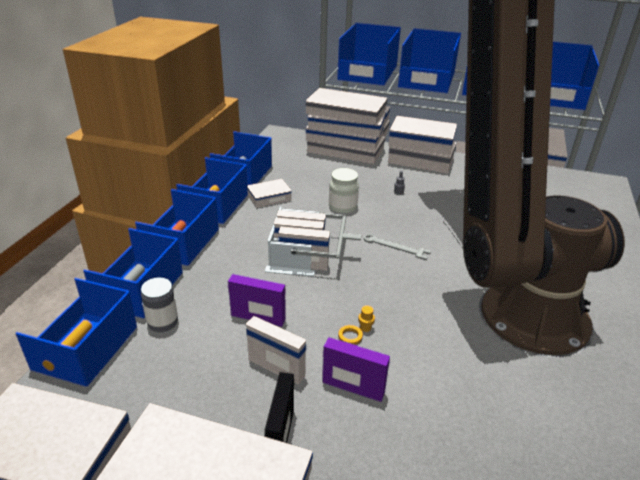

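View pics/top0.png

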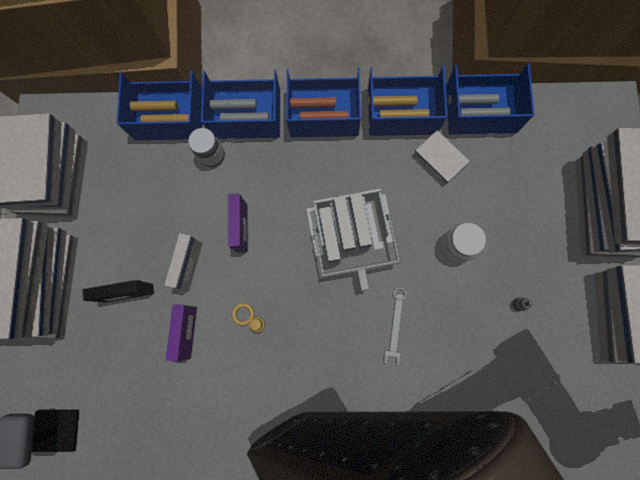

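Carton candidates are top (237,222) and (181,333), both purple, (118,290), black, and (180,262), white with a blue band. The white one at about world (0.494, 0.329) fits. I'll confirm it in a crop and measure poses from depth.

```bash
cat > h.py <<'E'
from plant import r, capture, workorder, spotter
import cv2, numpy as np
def cloud(d):
    z=d["z_map"]; v,u=np.mgrid[0:480,0:640]
    P=np.stack([(u-d["cx"])/d["fx"]*z,(v-d["cy"])/d["fy"]*z,z],-1)
    W=P@d["pose"][:3,:3].T+d["pose"][:3,3]
    W[z==0]=np.nan
    return W
def rect(pts):
    (c,(w,h),a)=cv2.minAreaRect((pts[:,:2]*1000).astype(np.float32))
    if w<h: w,h=h,w; a+=90
    return np.round(c,1),round(w,1),round(h,1),round((a+90)%180-90,2)
E
python3 - <<'E'
from h import *
d=capture("top"); s=capture("side")
for n,D in (("top",d),("side",s)):
    W=cloud(D)
    im=D["image"]
    print(n)
    for lab in ("carton","stock0","rack"):
        for m in spotter.regions_of(n,lab)[:5]:
            M=m["mask"]; p=W[M]; p=p[np.isfinite(p[:,2])]
            if len(p)<20: continue
            t=p[(p[:,2]>.092)&(p[:,2]<.112)]
            print(lab,round(float(m["p"]),2),M.sum(),im[M].mean(0).round(),"zmax",np.percentile(p[:,2],97).round(3), rect(t) if len(t)>10 else "", np.median(t[:,:],0).round(4) if len(t) else "")
c=d["image"][170:320,60:260]; c=cv2.resize(c,None,fx=2,fy=2,interpolation=3)
e=d["image"][180:300,290:410]; e=cv2.resize(e,(300,300),interpolation=3)
cv2.imwrite("pics/c1.png",np.hstack([c,e])[:,:,::-1])
e=s["image"][200:280,260:360];f=s["image"][270:410,220:400]
cv2.imwrite("pics/c2.png",np.hstack([cv2.resize(e,(400,320),interpolation=3),cv2.resize(f,(400,320),interpolation=3)])[:,:,::-1])
E
```

```text
top
carton 0.96 1436 [71. 47. 87.] zmax 0.102 (array([336.6, 327.3]), 119.9, 27.9, -4.16) [0.3345 0.3261 0.0991]
carton 0.91 1068 [77. 52. 95.] zmax 0.102 (array([583. , 205.1]), 118.8, 26.0, 1.9) [0.5826 0.2047 0.0989]
carton 0.8 1102 [30. 30. 31.] zmax 0.102 (array([429.7, 476.1]), 121.8, 26.9, -80.57) [0.4291 0.4731 0.0992]
carton 0.66 1347 [107. 106. 105.] zmax 0.102 (array([493.2, 328.4]), 119.2, 28.0, -13.34) [0.4926 0.3281 0.099 ]
stock0 0.94 798 [136. 136. 134.] zmax 0.103 (array([574., -42.]), 120.3, 26.0, 9.75) [ 0.5722 -0.0422  0.0991]
stock0 0.7 768 [136. 135. 133.] zmax 0.103 (array([580.1, -78.3]), 119.7, 25.8, 9.7) [ 0.5794 -0.0779  0.0991]
stock0 0.58 708 [147. 146. 144.] zmax 0.103 (array([548.6,  -8.3]), 120.0, 26.0, 9.69) [ 0.548  -0.0085  0.0992]
rack 0.59 1594 [114. 117. 117.] zmax 0.077  [ 0.6087 -0.0098  0.095 ]
side
carton 0.97 2660 [138. 135. 135.] zmax 0.101 (array([473.8, 345.6]), 170.3, 76.2, -40.71) [0.4887 0.3312 0.0987]
carton 0.94 1459 [30. 29. 30.] zmax 0.101 (array([428.7, 475. ]), 122.1, 26.7, -80.99) [0.4274 0.4811 0.0989]
carton 0.86 3099 [ 88.  44. 115.] zmax 0.1 (array([335.8, 326.9]), 120.0, 30.1, -4.65) [0.3336 0.3296 0.0985]
carton 0.73 2361 [ 90.  48. 114.] zmax 0.1 (array([566.7, 221.7]), 143.1, 98.4, -43.56) [0.5798 0.2087 0.0984]
carton 0.3 1597 [136. 136. 135.] zmax 0.101 (array([771.8, 285.7]), 60.1, 59.7, -67.06) [0.7698 0.289  0.0987]
stock0 0.98 1046 [135. 134. 139.] zmax 0.1 (array([548.4, -12. ]), 117.9, 39.6, 9.97) [ 0.5461 -0.0045  0.098 ]
stock0 0.82 363 [221. 214. 208.] zmax 0.101 (array([580. , -79.9]), 119.1, 35.5, 11.29) [ 0.5793 -0.0761  0.098 ]
stock0 0.71 467 [205. 199. 195.] zmax 0.101 (array([573.9, -41.2]), 117.6, 43.7, 16.67) [ 0.5728 -0.0389  0.0982]
rack 0.89 1895 [141. 147. 146.] zmax 0.075  
rack 0.61 435 [137. 140. 135.] zmax 0.066
```

View pics/c1.png

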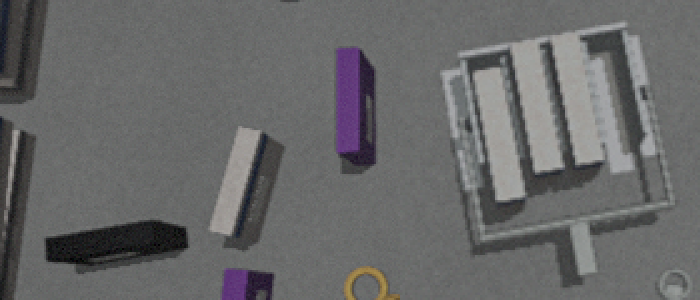

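View pics/c2.png

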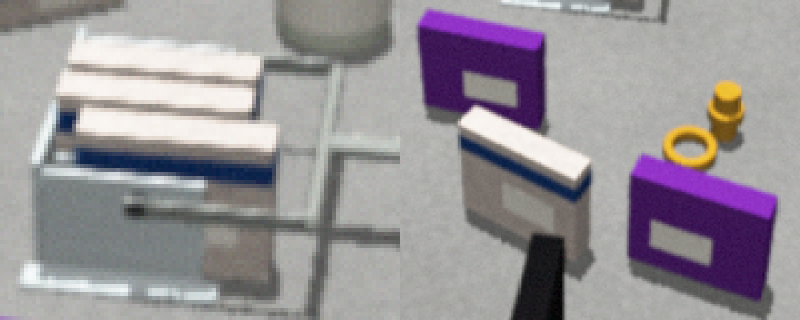

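```bash
cat >> h.py <<'E'
YAW=9.7; O=np.array([.577,-.061,0])
def rk(x,y,z):
    a=np.radians(YAW); return O+np.array([x*np.cos(a)-y*np.sin(a),x*np.sin(a)+y*np.cos(a),z])
def inrk(p):
    a=np.radians(YAW); d=np.asarray(p)-O; return np.array([d[0]*np.cos(a)+d[1]*np.sin(a),-d[0]*np.sin(a)+d[1]*np.cos(a),d[2]])
def go(t,yaw,s=None,n=5):
    from scipy.spatial.transform import Rotation as R
    s=s or r.get_state()
    Rm=R.from_euler("xyz",s["eef_rot"],degrees=True).as_matrix()
    sh=Rm.T@(np.asarray(t)-s["tcp_pos"]); dy=-((yaw-s["eef_rot"][2]+180)%360-180)
    print("to",np.round(t,4),"shift",sh.round(4),"turn",round(np.radians(dy),4),"dist",np.linalg.norm(sh).round(3))
E
python3 - <<'E'
from h import *
print(r.get_state()["time_s"])
t=rk(-.135,0,.06); go(t+[0,0,.1],YAW-180); go(t,YAW-180)
E
```

```text
1.8
to [ 0.4439 -0.0837  0.16  ] shift [-0.4145  0.4952  0.0855] turn 0.0535 dist 0.651
to [ 0.4439 -0.0837  0.06  ] shift [-0.4145  0.4952  0.1855] turn 0.0535 dist 0.672
```

Emit:
step_arm(motion=[[0.06,-0.04,0.048,0,0.05],[0.06,-0.08,0.096,0,0.05],[0.06,-0.12,0.144,0,0.05],[0.06,-0.16,0.192,0.02,0.05],[0.06,-0.2,0.24,0.03,0.05]], newtons=10)

```text
time_s: 2.42
tcp_pos: [0.2898, -0.3816, 0.2158]
eef_rot: [-180.0, 0.0, -170.1]
contact_force: [1.6, 0.7, -0.1]
gripper_width: 0.06
```

```bash
python3 - <<'E'
from h import *
t=rk(-.135,0,.06); go(t+[0,0,.1],YAW-180); go(t,YAW-180)
E
```

```text
to [ 0.4439 -0.0837  0.16  ] shift [-0.2029  0.267   0.0558] turn 0.0031 dist 0.34
to [ 0.4439 -0.0837  0.06  ] shift [-0.2029  0.2671  0.1558] turn 0.0031 dist 0.37
```

Emit:
step_arm(motion=[[0.06,-0.038,0.049,0.01,0],[0.06,-0.076,0.098,0.02,0],[0.06,-0.114,0.147,0.03,0],[0.06,-0.152,0.196,0.04,0],[0.06,-0.19,0.245,0.05,0]])

```text
time_s: 3.05
tcp_pos: [0.4347, -0.1087, 0.1668]
eef_rot: [-180.0, 0.1, -170.1]
contact_force: [1.7, -1.5, 0.3]
gripper_width: 0.0597
```

Emit:
step_arm(motion=[[0.06,0,0,0,0]])

```text
time_s: 3.18
tcp_pos: [0.4354, -0.1075, 0.1662]
eef_rot: [-180.0, 0.0, -169.8]
contact_force: [-0.7, -0.7, 1.4]
gripper_width: 0.0602
```

```bash
python3 - <<'E'
from h import *
t=rk(-.135,0,.06); go(t+[0,0,.1],YAW-180); go(t,YAW-180)
E
```

```text
to [ 0.4439 -0.0837  0.16  ] shift [-0.0126  0.0219  0.0062] turn 0.009 dist 0.026
to [ 0.4439 -0.0837  0.06  ] shift [-0.0126  0.0219  0.1062] turn 0.009 dist 0.109
```

Emit:
step_arm(motion=[[0.06,-0.0126,0.022,0.01,0.009],[0.06,-0.0126,0.022,0.03,0.009],[0.06,-0.0126,0.022,0.045,0.009],[0.06,-0.0126,0.022,0.045,0.009]])

```text
time_s: 3.68
tcp_pos: [0.4415, -0.0876, 0.1208]
eef_rot: [-180.0, -0.1, -170.7]
contact_force: [0.1, -0.3, -0.1]
gripper_width: 0.0601
```

```bash
python3 - <<'E'
from h import *
t=rk(-.135,0,.06); go(t,YAW-180)
d=capture("top"); s=capture("side")
for c in("top","side"): print([(round(float(x["p"]),2),[round(float(v),3) for v in x["location"]]) for x in spotter.tip_of(c,"bail_tab")][:3])
e=d["image"][180:310,280:430];f=s["image"][160:300,250:420]
cv2.imwrite("pics/t2.png",np.hstack([cv2.resize(e,(400,346),interpolation=3),cv2.resize(f,(400,346),interpolation=3)])[:,:,::-1])
E
```

```text
to [ 0.4439 -0.0837  0.06  ] shift [-0.0032  0.0034  0.0608] turn -0.0062 dist 0.061
[]
[(0.73, [0.446, -0.087, 0.06]), (0.21, [0.378, 0.2, -0.005])]
```

View pics/t2.png

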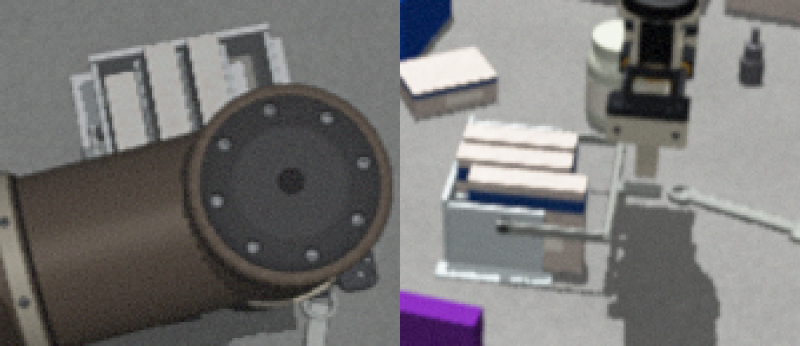

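The fingers straddle the tab, at about (645,170) in the right half of the crop. Next I descend and grip.

Emit:
step_arm(motion=[[0.06,-0.003,0.004,0.03,-0.006],[0.06,-0.003,0.004,0.061,-0.006],[0.06,-0.003,0.004,0.061,-0.006],[0.01,-0.003,0.004,0.061,-0.006],[0.01,-0.003,0.004,0.061,-0.006]], newtons=10)

```text
time_s: 4.5
tcp_pos: [0.4457, -0.0823, 0.0618]
eef_rot: [180.0, 0.1, -170.3]
contact_force: [-0.9, -0.4, -0.6]
gripper_width: 0.0452
```

Emit:
step_arm(motion=[[0.01,0,0,0,0],[0.01,0,0,0,0]])

```text
time_s: 4.75
tcp_pos: [0.4449, -0.0824, 0.0609]
eef_rot: [180.0, 0.1, -170.3]
contact_force: [-0.8, 0.6, 0.2]
gripper_width: 0.0258
```

Emit:
step_arm(motion=[[0.01,0,0,0,0],[0.01,0,0,0,0]])

```text
time_s: 5.0
tcp_pos: [0.4452, -0.0842, 0.0609]
eef_rot: [-179.8, -0.0, -170.2]
contact_force: [4.0, -20.3, -1.1]
gripper_width: 0.0191
```

Emit:
step_arm(motion=[[0.01,-0.0007,0,-0.0134,0],[0.01,-0.0027,0,-0.0266,0],[0.01,-0.006,0,-0.0396,0],[0.01,-0.0106,0,-0.0522,0],[0.01,-0.0164,0,-0.0642,0]])

```text
time_s: 5.62
tcp_pos: [0.4603, -0.0824, 0.1252]
eef_rot: [-179.8, -0.1, -170.3]
contact_force: [3.9, -19.2, -3.5]
gripper_width: 0.0181
```

```bash
python3 - <<'E'
from h import *
s=r.get_state(); print(s["gripper_width"],inrk(s["tcp_pos"]).round(4),s["contact_force"].round(1))
d=capture("side")
e=d["image"][160:300,250:420]
cv2.imwrite("pics/s3.png",cv2.resize(e,(680,560),interpolation=3)[:,:,::-1])
E
```

```text
0.018093223143252315 [-0.1187 -0.0014  0.1252] [  3.9 -19.2  -3.5]
```

View pics/s3.png

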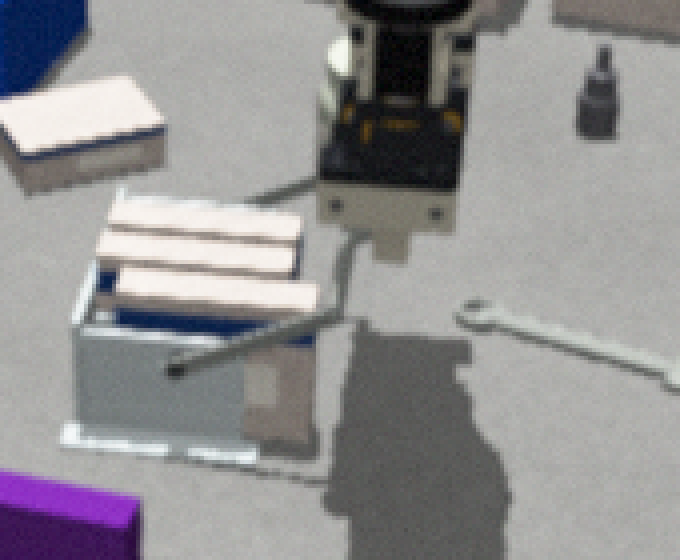

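Emit:
step_arm(motion=[[0.01,-0.007,-0.001,-0.0114,0],[0.01,-0.0151,-0.002,-0.0221,0],[0.01,-0.0242,-0.002,-0.0319,0],[0.01,-0.0343,-0.002,-0.0407,0],[0.01,-0.0452,-0.002,-0.0485,0]])

```text
time_s: 6.3
tcp_pos: [0.5048, -0.075, 0.1733]
eef_rot: [-179.9, -0.2, -170.3]
contact_force: [-1.6, -6.2, -1.7]
gripper_width: 0.0179
```

```bash
python3 - <<'E'
from h import *
s=r.get_state(); p=inrk(s["tcp_pos"]); print(s["gripper_width"],p.round(4),s["contact_force"].round(1),np.hypot(p[0],p[2]-.06),np.arctan2(p[2]-.06,-p[0]))
E
```

```text
0.017917345832302704 [-0.0735 -0.0016  0.1733] [-1.6 -6.2 -1.7] 0.13504290996421509 0.995286706451594
```

Emit:
step_arm(motion=[[0.01,-0.0117,0,-0.0067,0],[0.01,-0.024,0,-0.0122,0],[0.01,-0.0368,0,-0.0165,0],[0.01,-0.05,0,-0.0194,0],[0.01,-0.0634,0,-0.021,0]])

```text
time_s: 6.92
tcp_pos: [0.5686, -0.0639, 0.1947]
eef_rot: [-179.9, -0.0, -170.3]
contact_force: [-1.7, -5.2, 1.4]
gripper_width: 0.018
```

```bash
python3 - <<'E'
from h import *
s=r.get_state(); p=inrk(s["tcp_pos"]); print(s["gripper_width"],p.round(4),s["contact_force"].round(1),np.hypot(p[0],p[2]-.06),np.arctan2(p[2]-.06,-p[0]))
E
```

```text
0.017983257460664738 [-0.0088 -0.0015  0.1947] [-1.7 -5.2  1.4] 0.1350025596449435 1.5053956515715374
```

Emit:
step_arm(motion=[[0.01,-0.0134,0,-0.0003,0],[0.01,-0.0269,0,0.0008,0],[0.01,-0.0402,0,0.0032,0],[0.01,-0.0532,0,0.0069,0],[0.01,-0.0595,0,0.0093,0]])

```text
time_s: 7.55
tcp_pos: [0.6291, -0.0535, 0.1855]
eef_rot: [-179.9, 0.1, -170.2]
contact_force: [1.5, -5.3, 4.3]
gripper_width: 0.0178
```

```bash
python3 - <<'E'
from h import *
s=r.get_state(); p=inrk(s["tcp_pos"]); print(s["gripper_width"],p.round(4),s["contact_force"].round(1),np.hypot(p[0],p[2]-.06),np.arctan2(p[2]-.06,-p[0]))
E
```

```text
0.017834872200921132 [ 0.0526 -0.0014  0.1855] [ 1.5 -5.3  4.3] 0.13609898717442676 1.967399053441629
```

Bail at about 1.95 rad. I'll open the fingers and lift straight up.

Emit:
step_arm(motion=[[0.05,0,0,0,0],[0.05,0,0,0,0],[0.05,0,0,0,0],[0.05,0,0,-0.05,0],[0.05,0,0,-0.11,0]])

```text
time_s: 8.18
tcp_pos: [0.626, -0.0531, 0.2949]
eef_rot: [180.0, -0.2, -170.3]
contact_force: [1.5, -0.1, -0.0]
gripper_width: 0.0497
```

```bash
python3 - <<'E'
from h import *
s=r.get_state(); p=inrk(s["tcp_pos"]); print(s["gripper_width"],p.round(4),s["contact_force"].round(1))
d=capture("side")
cv2.imwrite("pics/s4.png",cv2.resize(d["image"][120:400,200:480],(560,560),interpolation=3)[:,:,::-1])
print([(round(float(x["p"]),2),[round(float(v),3) for v in x["location"]]) for x in spotter.tip_of("side","bail_tab")][:3], rk(.135*.416,0,.06+.135*.909))
a=np.radians(-13.3); c=np.array([.493,.3285,.085])-.015*np.array([np.cos(a),np.sin(a),0])
go(c+[0,0,.13],-193.3); go(c,-193.3)
E
```

```text
0.04968639057497347 [ 0.0496 -0.0004  0.2949] [ 1.5 -0.1 -0. ]
[(0.85, [0.636, -0.053, 0.182])] [ 0.63235711 -0.05153764  0.182715  ]
to [0.4784 0.332  0.215 ] shift [0.0846 0.4056 0.0862] turn 0.4028 dist 0.423
to [0.4784 0.332  0.085 ] shift [0.0861 0.4058 0.2161] turn 0.4028 dist 0.468
```

View pics/s4.png

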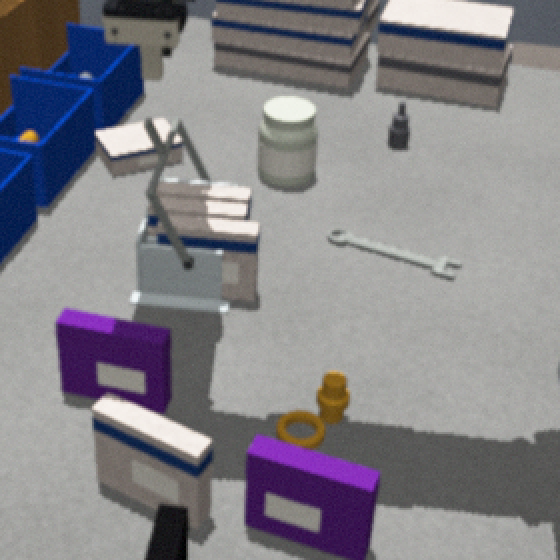

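Emit:
step_arm(motion=[[0.07,0.012,0.06,0,0.1],[0.07,0.025,0.12,0,0.2],[0.07,0.037,0.18,0.02,0.3],[0.07,0.05,0.24,0.04,0.4],[0.07,0.062,0.3,0.06,0.4]])

```text
time_s: 8.9
tcp_pos: [0.5159, 0.2285, 0.2365]
eef_rot: [179.9, 0.0, 166.7]
contact_force: [0.9, -0.4, -0.3]
gripper_width: 0.0698
```

```bash
python3 - <<'E'
from h import *
a=np.radians(-13.3); c=np.array([.493,.3285,.085])-.015*np.array([np.cos(a),np.sin(a),0])
go(c+[0,0,.06],-193.3)
E
```

```text
to [0.4784 0.332  0.145 ] shift [0.0603 0.092  0.0916] turn 0.0006 dist 0.143
```

Emit:
step_arm(motion=[[0.07,0.03,0.046,0.02,0],[0.07,0.06,0.091,0.05,0],[0.07,0.06,0.091,0.09,0],[0.07,0.06,0.091,0.09,0]])

```text
time_s: 9.4
tcp_pos: [0.4774, 0.3281, 0.144]
eef_rot: [-179.7, -0.2, 166.9]
contact_force: [0.2, 0.6, 1.0]
gripper_width: 0.07
```

```bash
python3 - <<'E'
from h import *
a=np.radians(-13.3); c=np.array([.493,.3285,.085])-.015*np.array([np.cos(a),np.sin(a),0])
go(c,-193.3)
d=capture("side")
cv2.imwrite("pics/s5.png",cv2.resize(d["image"][240:440,180:440],(780,600),interpolation=3)[:,:,::-1])
E
```

```text
to [0.4784 0.332  0.085 ] shift [-0.0003  0.0043  0.0589] turn 0.0029 dist 0.059
```

View pics/s5.png

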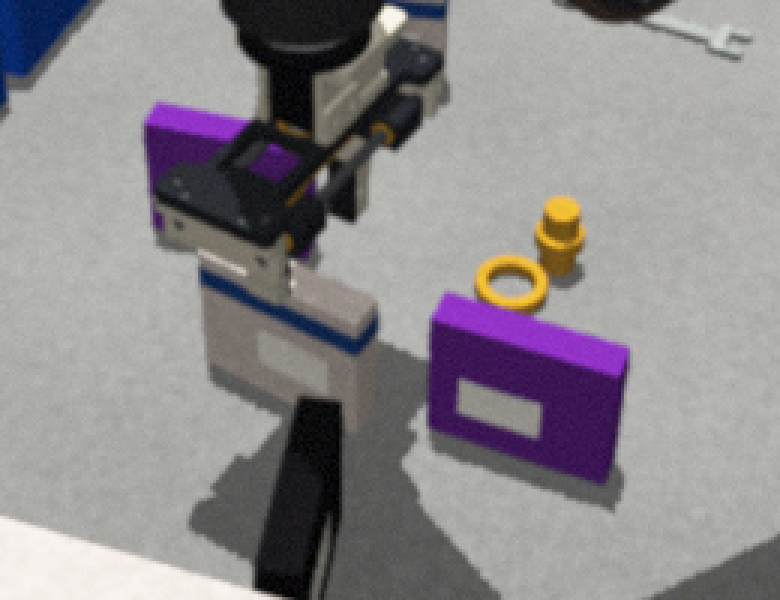

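The open jaws straddle the white, blue-banded carton; the near finger is at (270,275) in the crop and the purple carton stands clear. Descending to grip.

Emit:
step_arm(motion=[[0.07,0,0.004,0.03,0.003],[0.07,0,0.004,0.059,0.003],[0.07,0,0.004,0.059,0.003],[0.02,0,0.004,0.059,0.003],[0.02,0,0.004,0.059,0.003]], newtons=35)

```text
time_s: 10.07
tcp_pos: [0.4812, 0.3336, 0.0896]
eef_rot: [179.8, 0.1, 166.6]
contact_force: [0.4, -0.1, 0.8]
gripper_width: 0.0557
```

Emit:
step_arm(motion=[[0.02,0,0,0,0],[0.02,0,0,0,0],[0.02,0,0,0,0],[0.02,0,0,0,0]])

```text
time_s: 10.58
tcp_pos: [0.4803, 0.333, 0.0878]
eef_rot: [-180.0, 0.0, 166.6]
contact_force: [-0.3, 0.0, 2.1]
gripper_width: 0.0255
```

Emit:
step_arm(motion=[[0.02,0,0,-0.03,0],[0.02,0,0,-0.07,0],[0.02,0,0,-0.13,0],[0.02,0,0,-0.15,0],[0.02,0,0,-0.15,0]])

```text
time_s: 11.2
tcp_pos: [0.4805, 0.3335, 0.2389]
eef_rot: [179.8, 0.1, 166.6]
contact_force: [-0.3, -0.1, -3.5]
gripper_width: 0.0256
```

```bash
python3 - <<'E'
from h import *
print(r.get_state()["gripper_width"],r.get_state()["moment"].round(2))
d=capture("side")
cv2.imwrite("pics/s6.png",cv2.resize(d["image"][190:440,180:440],(600,577),interpolation=3)[:,:,::-1])
go(rk(-.0785,-.057,.22),YAW-180)
E
```

```text
0.025590386521642767 [-0.05  0.07  0.04]
to [ 0.5092 -0.1304  0.22  ] shift [-0.1357 -0.4439  0.0169] turn -0.4028 dist 0.464
```

View pics/s6.png

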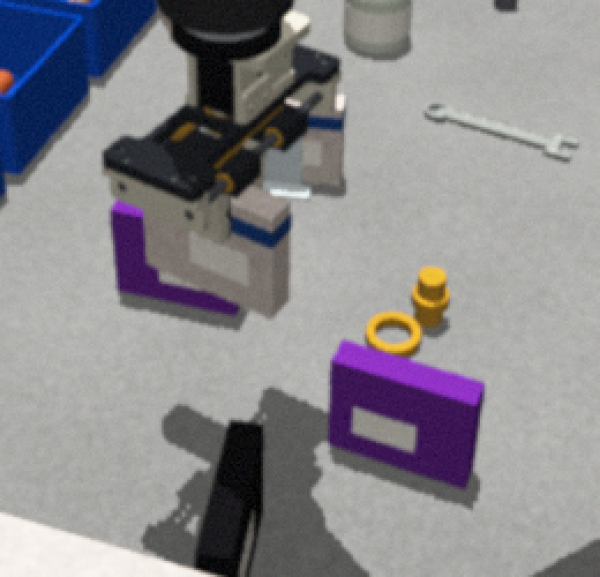

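Emit:
step_arm(motion=[[0.02,-0.012,-0.055,0,-0.1],[0.02,-0.024,-0.115,0,-0.2],[0.02,-0.036,-0.175,0,-0.3],[0.02,-0.05,-0.235,0,-0.4],[0.02,-0.06,-0.295,0,-0.403]])

```text
time_s: 11.88
tcp_pos: [0.4692, 0.03, 0.2356]
eef_rot: [-180.0, -0.2, -170.2]
contact_force: [2.2, -0.1, -2.1]
gripper_width: 0.0258
```

```bash
python3 - <<'E'
from h import *
s=r.get_state();print(s["gripper_width"],inrk(s["tcp_pos"]).round(4))
go(rk(-.0785,-.057,.22),YAW-180)
E
```

```text
0.02576834117554879 [-0.091   0.1078  0.2356]
to [ 0.5092 -0.1304  0.22  ] shift [-0.0121 -0.1648  0.0156] turn 0.0022 dist 0.166
```

Emit:
step_arm(motion=[[0.02,0,-0.055,0,0.002],[0.02,0,-0.11,0,0.002],[0.02,-0.01,-0.163,0.01,0.002],[0.02,-0.01,-0.163,0.01,0.002],[0.02,-0.01,-0.163,0.01,0.002]])

```text
time_s: 12.5
tcp_pos: [0.5069, -0.1271, 0.2257]
eef_rot: [180.0, -0.2, -170.5]
contact_force: [-0.3, -0.4, -2.8]
gripper_width: 0.0258
```

```bash
python3 - <<'E'
from h import *
s=r.get_state();print(s["gripper_width"],inrk(s["tcp_pos"]).round(4))
go(rk(-.0785,-.057,.175),YAW-180)
d=capture("side"); t=capture("top")
cv2.imwrite("pics/s7.png",np.hstack([cv2.resize(d["image"][100:300,230:430],(400,400),interpolation=3),cv2.resize(t["image"][150:320,280:450],(400,400),interpolation=3)])[:,:,::-1])
E
```

```text
0.02579152845334338 [-0.0803 -0.0533  0.2257]
to [ 0.5092 -0.1304  0.175 ] shift [-0.002  -0.0037  0.0507] turn -0.003 dist 0.051
```

View pics/s7.png

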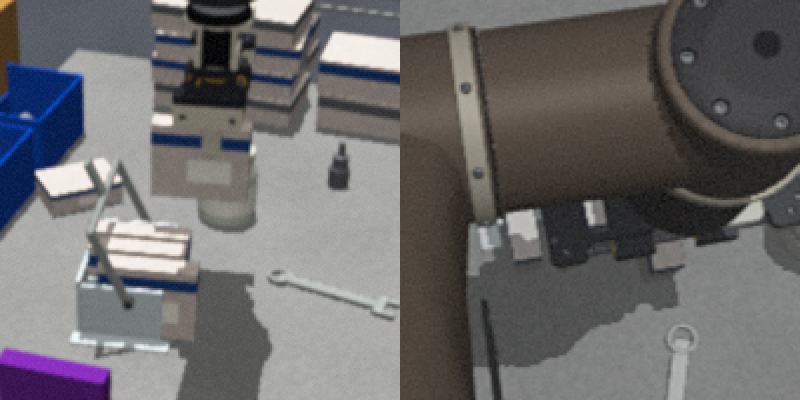

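Emit:
step_arm(motion=[[0.02,-0.001,-0.005,0.02,-0.002],[0.02,-0.002,-0.006,0.05,-0.003],[0.02,-0.002,-0.006,0.05,-0.003],[0.02,-0.002,-0.006,0.05,-0.003]])

```text
time_s: 13.1
tcp_pos: [0.5115, -0.1318, 0.1788]
eef_rot: [-180.0, 0.1, -170.1]
contact_force: [0.4, 0.1, -1.5]
gripper_width: 0.0262
```

```bash
python3 - <<'E'
from h import *
s=r.get_state();print(s["gripper_width"],inrk(s["tcp_pos"]).round(4),s["eef_rot"])
d=capture("side"); t=capture("top")
a=np.radians(YAW)
for D,n in ((d,"side"),(t,"top")):
    W=cloud(D); q=W.reshape(-1,3)-O
    X=q[:,0]*np.cos(a)+q[:,1]*np.sin(a); Y=-q[:,0]*np.sin(a)+q[:,1]*np.cos(a); Z=q[:,2]
    def face(nm,m):
        m&=np.isfinite(Z)
        if m.sum()<15: print(n,nm,m.sum()); return
        v=Y[m]; k=np.polyfit(X[m],v,1) 
        print(n,nm,m.sum(),"Ymed",np.median(v).round(4),"sd",v.std().round(4),"slope deg",np.degrees(np.arctan(k[0])).round(1),"X",np.percentile(X[m],[2,98]).round(4),"Zrange",np.percentile(Z[m],[2,98]).round(4))
    face("carton+y face",(abs(Y+.044)<.012)&(Z>.11)&(Z<.165)&(X>-.13)&(X<.0))
    face("stock2 +y face",(abs(Y-.07)<.008)&(Z>.02)&(Z<.09)&(X<-.045)&(X>-.08))
    face("stock2 +y face hi",(abs(Y-.07)<.008)&(Z>.08)&(Z<.095)&(X<.04)&(X>-.08))
    face("outer wall+ top",(abs(Y-.076)<.008)&(Z>.07)&(Z<.08)&(X<.03)&(X>-.04))
    face("outer wall- top",(abs(Y+.076)<.008)&(Z>.07)&(Z<.08)&(X<.03)&(X>-.04))
    face("stock -19 top",(abs(Y+.019)<.02)&(Z>.095)&(Z<.105)&(X<.06)&(X>-.07))
    face("stock +19 top",(abs(Y-.019)<.02)&(Z>.095)&(Z<.105)&(X<.06)&(X>-.07))
cv2.imwrite("pics/s8.png",np.hstack([cv2.resize(d["image"][130:290,240:400],(400,400),interpolation=3),cv2.resize(t["image"][150:320,280:450],(400,400),interpolation=3)])[:,:,::-1])
E
```

```text
0.026194845179011796 [-0.0765 -0.0588  0.1788] [-1.79968939e+02  6.12271889e-02 -1.70121484e+02]
side carton+y face 867 Ymed -0.0449 sd 0.0025 slope deg 0.1 X [-0.1208 -0.0049] Zrange [0.1113 0.1638]
side stock2 +y face 334 Ymed 0.0684 sd 0.0021 slope deg 0.4 X [-0.0793 -0.0463] Zrange [0.021  0.0879]
side stock2 +y face hi 232 Ymed 0.0685 sd 0.0021 slope deg 0.4 X [-0.0781  0.0362] Zrange [0.0803 0.0948]
side outer wall+ top 92 Ymed 0.0721 sd 0.0042 slope deg 2.9 X [-0.0391  0.0283] Zrange [0.0701 0.0794]
side outer wall- top 19 Ymed -0.0767 sd 0.0034 slope deg 7.1 X [-0.0108  0.0281] Zrange [0.0702 0.0782]
side stock -19 top 300 Ymed -0.0161 sd 0.0085 slope deg -0.7 X [-0.0578  0.0543] Zrange [0.0953 0.1017]
side stock +19 top 306 Ymed 0.0205 sd 0.0089 slope deg -0.1 X [-0.0581  0.0467] Zrange [0.0952 0.1011]
top carton+y face 38 Ymed -0.0444 sd 0.0032 slope deg 17.3 X [-0.1219 -0.104 ] Zrange [0.1103 0.1643]
top stock2 +y face 22 Ymed 0.0677 sd 0.0027 slope deg 8.9 X [-0.079  -0.0484] Zrange [0.0218 0.0893]
top stock2 +y face hi 9
top outer wall+ top 0
top outer wall- top 0
top stock -19 top 51 Ymed -0.0133 sd 0.0051 slope deg 1.3 X [-0.0595 -0.0465] Zrange [0.0957 0.1031]
top stock +19 top 1
```

View pics/s8.png

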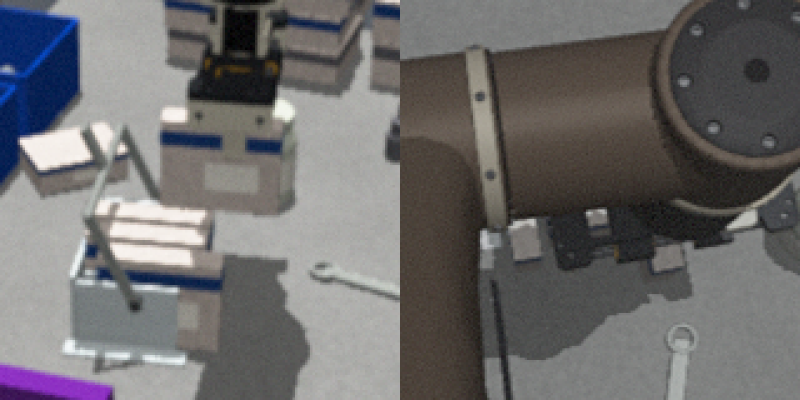

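Carton centreline agrees with slot (about −58.8 against a target near −59 mm from two independent checks). Lowering.

Emit:
step_arm(motion=[[0.02,0,0,0.025,0],[0.02,0,0,0.05,0],[0.02,0,0,0.07,0],[0.02,0,0,0.07,0]])

```text
time_s: 13.7
tcp_pos: [0.5105, -0.1324, 0.1073]
eef_rot: [180.0, -0.1, -170.2]
contact_force: [-0.5, 1.0, -1.5]
gripper_width: 0.0258
```

```bash
python3 - <<'E'
from h import *
s=r.get_state();print(s["gripper_width"],inrk(s["tcp_pos"]).round(4),s["contact_force"].round(1),s["moment"].round(2))
d=capture("side")
cv2.imwrite("pics/s9.png",cv2.resize(d["image"][150:290,240:400],(640,560),interpolation=3)[:,:,::-1])
E
```

```text
0.0258024382312911 [-0.0776 -0.0592  0.1073] [-0.5  1.  -1.5] [-0.02 -0.01  0.01]
```

View pics/s9.png

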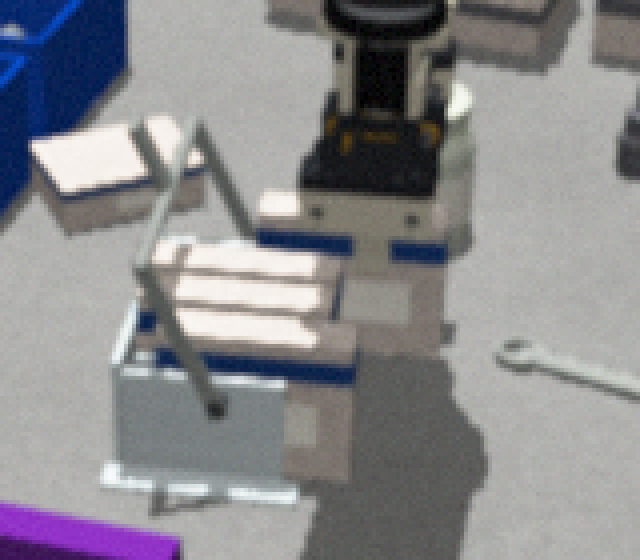

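Emit:
step_arm(motion=[[0.02,0,0,0.012,0],[0.02,0,0,0.018,0],[0.02,0,0,0.019,0],[0.02,0,0,0.019,0]])

```text
time_s: 14.25
tcp_pos: [0.511, -0.1325, 0.0887]
eef_rot: [-180.0, 0.0, -170.2]
contact_force: [-0.2, -0.2, -2.2]
gripper_width: 0.026
```

Emit:
step_arm(motion=[[0.02,0,0,0.001,0],[0.02,0,0,0.001,0],[0.046,0,0,0.001,0],[0.046,0,0,0.001,0],[0.046,0,0,0.001,0]])

```text
time_s: 14.88
tcp_pos: [0.5111, -0.1324, 0.0878]
eef_rot: [-180.0, 0.0, -170.2]
contact_force: [-0.0, 0.7, 0.1]
gripper_width: 0.0446
```

```bash
python3 - <<'E'
from h import *
s=r.get_state();print(s["gripper_width"],inrk(s["tcp_pos"]).round(4),s["contact_force"].round(1),s["moment"].round(2))
E
```

```text
0.04462993676209407 [-0.077  -0.0593  0.0878] [-0.   0.7  0.1] [ 0.02  0.02 -0.01]
```

Emit:
step_arm(motion=[[0.046,0,0,-0.03,0],[0.046,0,0,-0.06,0],[0.02,0.04,0,-0.06,0],[0,0.078,0,-0.06,0],[0,0.078,0,-0.06,0]])

```text
time_s: 15.5
tcp_pos: [0.4318, -0.146, 0.1479]
eef_rot: [180.0, 0.0, -170.3]
contact_force: [0.6, -0.4, 0.6]
gripper_width: 0.0215
```

```bash
python3 - <<'E'
from h import *
s=r.get_state();print(s["gripper_width"],inrk(s["tcp_pos"]).round(4),s["contact_force"].round(1),s["moment"].round(2))
d=capture("side"); t=capture("top")
cv2.imwrite("pics/s10.png",np.hstack([cv2.resize(d["image"][130:290,240:400],(400,400),interpolation=3),cv2.resize(t["image"][150:320,280:450],(400,400),interpolation=3)])[:,:,::-1])
W=cloud(d);print([(round(float(x["p"]),2),inrk(x["location"]).round(3)) for x in spotter.tip_of("side","carton")+spotter.tip_of("side","stock0")])
W=cloud(t)
for m in spotter.regions_of("top","carton")+spotter.regions_of("top","stock0"):
    p=W[m["mask"]];p=p[(p[:,2]>.092)&(p[:,2]<.108)]
    if len(p)>20:
        R=rect(p); print(R,inrk([R[0][0]/1000,R[0][1]/1000,.1]).round(4))
E
```

```text
0.02145108461402863 [-0.1575 -0.0593  0.1479] [ 0.6 -0.4  0.6] [-0.01 -0.09  0.1 ]
[(0.96, array([-0.058,  0.551,  0.   ])), (0.93, array([0.054, 0.26 , 0.   ])), (0.9, array([-0.174,  0.421,  0.001])), (0.69, array([-0.059, -0.056, -0.003])), (0.68, array([-0.02 ,  0.057,  0.003]))]
(array([583.6, 204.9]), 120.4, 26.1, 1.43) [0.0513 0.261  0.1   ]
(array([429.4, 474.4]), 121.4, 26.3, -80.81) [-0.0553  0.5526  0.1   ]
(array([ 570.4, -120.1]), 28.2, 26.0, 8.44) [-0.0165 -0.0571  0.1   ]
(array([336.5, 327.3]), 120.1, 28.0, -4.28) [-0.1716  0.4233  0.1   ]
(array([592.6, -76.5]), 83.6, 26.2, 9.91) [ 0.0128 -0.0179  0.1   ]
(array([576.5,  -3.4]), 63.2, 26.0, 9.77) [0.0092 0.0569 0.1   ]
```

View pics/s10.png

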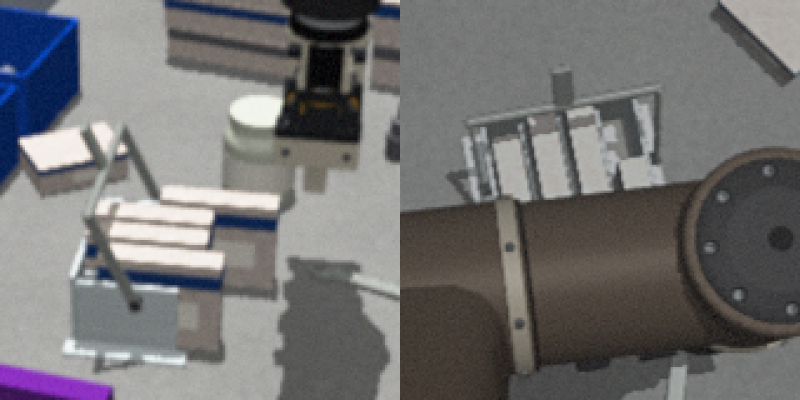

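The carton stands upright in the slot mouth, about 62 mm short of home; in the left crop it is the rearmost, at (220,240). Next I lower the closed fingers in front of it and push.

Emit:
step_arm(motion=[[0,0,0,0.04,0],[0,0,0,0.085,0],[0,0,0,0.085,0]])

```text
time_s: 16.18
tcp_pos: [0.432, -0.1458, 0.0601]
eef_rot: [180.0, -0.4, -170.2]
contact_force: [0.4, -0.2, 0.5]
gripper_width: 0.0008
```

Emit:
step_arm(motion=[[0,-0.012,0,0,0],[0,-0.026,0,0,0],[0,-0.042,0,0,0],[0,-0.058,0,0,0],[0,-0.07,0,0,0]])

```text
time_s: 16.8
tcp_pos: [0.5043, -0.1336, 0.0629]
eef_rot: [-180.0, 0.0, -170.2]
contact_force: [-2.0, -1.0, 0.8]
gripper_width: 0.0001
```

```bash
python3 - <<'E'
from h import *
s=r.get_state();print(s["gripper_width"],inrk(s["tcp_pos"]).round(4),s["contact_force"].round(1),s["moment"].round(2))
d=capture("side"); t=capture("top")
cv2.imwrite("pics/s11.png",np.hstack([cv2.resize(d["image"][130:290,240:400],(400,400),interpolation=3),cv2.resize(t["image"][150:320,280:450],(400,400),interpolation=3)])[:,:,::-1])
print([(round(float(x["p"]),2),inrk(x["location"]).round(3)) for x in spotter.tip_of("side","carton")+spotter.tip_of("side","stock0")])
E
```

```text
0.00012114228571427778 [-0.0839 -0.0593  0.0629] [-2.  -1.   0.8] [-0.08  0.64 -0.04]
[(0.86, array([-0.052,  0.551,  0.001])), (0.82, array([-0.175,  0.423,  0.002])), (0.55, array([ 0.054,  0.26 , -0.   ])), (0.79, array([-0.017,  0.057,  0.   ]))]
```

View pics/s11.png

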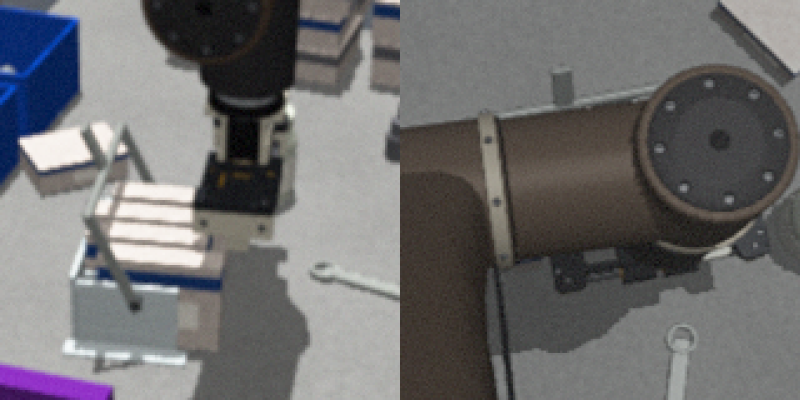

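Emit:
step_arm(motion=[[0,-0.004,0,0,0],[0,-0.008,0,0,0],[0,-0.01,0,0,0]])

```text
time_s: 17.38
tcp_pos: [0.5129, -0.1321, 0.0626]
eef_rot: [180.0, -0.0, -170.2]
contact_force: [-1.2, -0.6, -0.5]
gripper_width: 0.0004
```

```bash
python3 - <<'E'
from h import *
s=r.get_state();print(inrk(s["tcp_pos"]).round(4),s["contact_force"].round(1),s["moment"].round(2))
E
```

```text
[-0.0752 -0.0593  0.0626] [-1.2 -0.6 -0.5] [-0.07  0.43  0.03]
```

Emit:
step_arm(motion=[[0,-0.002,0,0,0],[0,-0.004,0,0,0],[0,-0.004,0,0,0]])

```text
time_s: 17.75
tcp_pos: [0.5171, -0.1314, 0.0627]
eef_rot: [-180.0, 0.0, -170.2]
contact_force: [-0.6, -0.3, 0.1]
gripper_width: 0.0
```

Emit:
step_arm(motion=[[0,-0.002,0,0,0],[0,-0.002,0,0,0]])

```text
time_s: 18.0
tcp_pos: [0.5181, -0.1312, 0.0625]
eef_rot: [180.0, -0.1, -170.2]
contact_force: [-4.4, -1.1, 2.7]
gripper_width: 0.0005
```

```bash
python3 - <<'E'
from h import *
s=r.get_state();print(inrk(s["tcp_pos"]).round(4),s["contact_force"].round(1),s["moment"].round(2))
E
```

```text
[-0.0699 -0.0593  0.0625] [-4.4 -1.1  2.7] [-0.09  1.34 -0.04]
```

Emit:
step_arm(motion=[[0,-0.001,0,0,0],[0,-0.001,0,0,0]])

```text
time_s: 18.25
tcp_pos: [0.518, -0.1312, 0.0624]
eef_rot: [180.0, -0.2, -170.2]
contact_force: [-7.3, -0.6, 4.5]
gripper_width: 0.0004
```

```bash
python3 - <<'E'
from h import *
s=r.get_state();print(inrk(s["tcp_pos"]).round(4),s["contact_force"].round(1),s["moment"].round(2))
E
```

```text
[-0.07   -0.0593  0.0624] [-7.3 -0.6  4.5] [-0.22  2.27 -0.06]
```

Home contact: the TCP stopped at rack x = −70 mm with force rising to 7 N. Next, back off and push stock2.

Emit:
step_arm(motion=[[0,0.025,0,0,0],[0,0.05,0,0,0],[0,0.05,0.058,0,0],[0,0.05,0.115,0,0],[0,0.05,0.115,0,0]])

```text
time_s: 18.88
tcp_pos: [0.4518, -0.0228, 0.0633]
eef_rot: [180.0, 0.2, -169.9]
contact_force: [1.1, -1.0, 0.2]
gripper_width: 0.0004
```

Emit:
step_arm(motion=[[0,-0.01,0,0,0],[0,-0.02,0,0,0],[0,-0.032,0,0,0],[0,-0.042,0,0,0],[0,-0.042,0,0,0]])

```text
time_s: 19.5
tcp_pos: [0.4933, -0.0192, 0.0624]
eef_rot: [-180.0, 0.0, -170.3]
contact_force: [0.6, 0.7, 0.2]
gripper_width: 0.0004
```

```bash
python3 - <<'E'
from h import *
s=r.get_state();print(inrk(s["tcp_pos"]).round(4),s["contact_force"].round(1),s["moment"].round(2))
E
```

```text
[-0.0755  0.0553  0.0624] [0.6 0.7 0.2] [ 0.02  0.02 -0.01]
```

Emit:
step_arm(motion=[[0,-0.002,0,0,0],[0,-0.004,0,0,0],[0,-0.006,0,0,0],[0,-0.006,0,0,0]])

```text
time_s: 20.0
tcp_pos: [0.4984, -0.0178, 0.0627]
eef_rot: [180.0, 0.0, -170.2]
contact_force: [0.5, -0.3, -0.2]
gripper_width: 0.0004
```

```bash
python3 - <<'E'
from h import *
s=r.get_state();print(inrk(s["tcp_pos"]).round(4),s["contact_force"].round(1),s["moment"].round(2))
d=capture("side")
cv2.imwrite("pics/s12.png",cv2.resize(d["image"][130:290,240:400],(560,560),interpolation=3)[:,:,::-1])
print([(round(float(x["p"]),2),inrk(x["location"]).round(3)) for x in spotter.tip_of("side","carton")+spotter.tip_of("side","stock0")])
E
```

```text
[-0.0702  0.0558  0.0627] [ 0.5 -0.3 -0.2] [0.04 0.12 0.02]
[(0.84, array([-0.058,  0.551,  0.002])), (0.64, array([0.051, 0.263, 0.001])), (0.64, array([-0.174,  0.422,  0.001])), (0.72, array([-0.248, -0.353, -0.005]))]
```

View pics/s12.png

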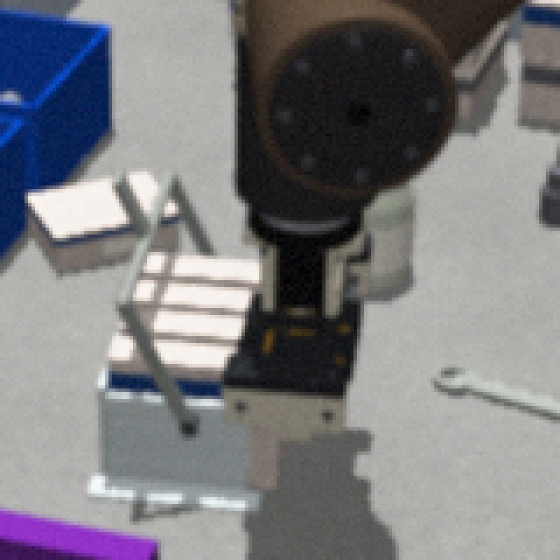

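Emit:
step_arm(motion=[[0,-0.001,0,0,0],[0,-0.002,0,0,0],[0,-0.002,0,0,0]])

```text
time_s: 20.52
tcp_pos: [0.4985, -0.0181, 0.0623]
eef_rot: [-180.0, -0.2, -170.2]
contact_force: [-6.3, 0.8, 4.9]
gripper_width: 0.0006
```

```bash
python3 - <<'E'
from h import *
s=r.get_state();print(inrk(s["tcp_pos"]).round(4),s["contact_force"].round(1),s["moment"].round(2))
E
```

```text
[-0.0702  0.0555  0.0623] [-6.3  0.8  4.9] [0.14 2.06 0.02]
```

Emit:
step_arm(motion=[[0,0.03,0,0,0],[0,0.06,0,-0.04,0],[0,0.06,0,-0.1,0],[0.05,0.06,-0.04,-0.15,0],[0.05,0.06,-0.1,-0.17,0]])

```text
time_s: 21.15
tcp_pos: [0.4597, -0.1246, 0.2361]
eef_rot: [-180.0, 0.4, -170.0]
contact_force: [2.3, 1.0, -0.9]
gripper_width: 0.0149
```

Emit:
step_arm(motion=[[0.05,0,-0.06,0,0],[0.05,0,-0.12,0,0],[0.05,0,-0.18,0,0],[0.05,0,-0.22,0,0],[0.05,0,-0.22,0,0]])

```text
time_s: 21.78
tcp_pos: [0.4952, -0.3439, 0.231]
eef_rot: [180.0, -0.1, -170.4]
contact_force: [-0.3, 0.4, -0.4]
gripper_width: 0.0498
```

```bash
python3 - <<'E'
from h import *
s=r.get_state();print(s["time_s"],s["tcp_pos"],s["contact_force"].round(1))
d=capture("side"); t=capture("top")
cv2.imwrite("pics/s13.png",np.hstack([cv2.resize(d["image"][130:290,240:400],(400,400),interpolation=3),cv2.resize(t["image"][150:320,280:450],(400,400),interpolation=3)])[:,:,::-1])
for n,D in (("side",d),("top",t)):
    W=cloud(D)
    print([(round(float(x["p"]),2),inrk(x["location"]).round(3)) for x in spotter.tip_of(n,"stock0")+spotter.tip_of(n,"bail_tab")])
    for m in spotter.regions_of(n,"stock0"):
        p=W[m["mask"]];p=p[(p[:,2]>.092)&(p[:,2]<.108)]
        if len(p)>20:
            R=rect(p); print(R,inrk([R[0][0]/1000,R[0][1]/1000,.1]).round(4))
E
```

```text
21.775 [ 0.49519617 -0.34388758  0.23096137] [-0.3  0.4 -0.4]
[(0.67, array([ 0.061, -0.004,  0.183]))]
(array([567.3, -42.2]), 123.1, 54.3, -4.41) [-0.0064  0.0202  0.1   ]
(array([567.9,  -4.1]), 120.2, 34.0, 9.7) [0.0006 0.0576 0.1   ]
(array([577.2, -79.1]), 114.3, 51.1, 8.81) [-0.0029 -0.0179  0.1   ]
[(0.9, array([-0.001,  0.015,  0.003])), (0.78, array([-0.001,  0.053, -0.   ])), (0.62, array([ 0.005, -0.021,  0.001])), (0.64, array([ 0.054, -0.001,  0.182]))]
(array([571.2, -42.5]), 114.2, 26.0, 9.64) [-0.0026  0.0192  0.1   ]
(array([577.8, -78.9]), 113.7, 26.0, 9.81) [-0.0022 -0.0178  0.1   ]
(array([565.7,  -4.9]), 114.2, 25.9, 9.83) [-0.0017  0.0572  0.1   ]
```

View pics/s13.png

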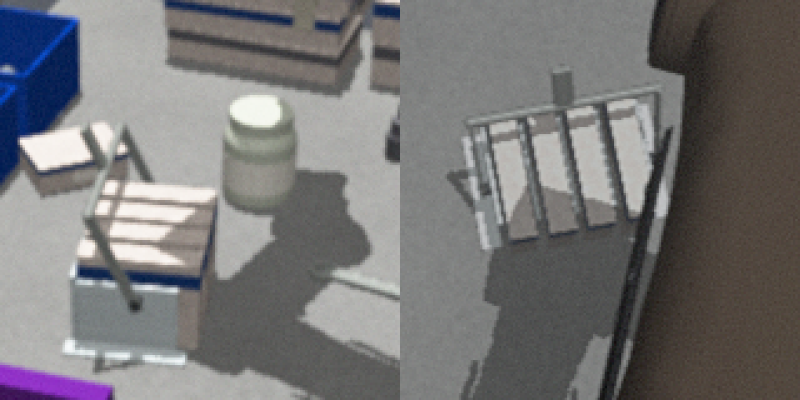

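All four carton fronts line up (top crop, line from (505,243) to (650,215)), and the bail is still open. Next I regrip the tab and close it.

```bash
python3 - <<'E'
from h import *
go(rk(.0574,-.002,.26),YAW-180)
E
```

```text
to [ 0.6339 -0.0533  0.26  ] shift [-0.1857  0.2592 -0.0275] turn 0.0028 dist 0.32
```

Emit:
step_arm(motion=[[0.06,-0.01,0.03,-0.03,0.003],[0.06,-0.045,0.075,-0.03,0.003],[0.06,-0.08,0.12,-0.03,0.003],[0.06,-0.115,0.165,-0.03,0.003],[0.06,-0.15,0.21,-0.03,0.003]], newtons=10)

```text
time_s: 22.8
tcp_pos: [0.6079, -0.1065, 0.2626]
eef_rot: [-180.0, 0.1, -170.3]
contact_force: [1.1, -0.7, -0.5]
gripper_width: 0.06
```

Emit:
step_arm(motion=[[0.06,-0.03,0.04,0,0],[0.06,-0.03,0.04,0,0],[0.06,-0.03,0.04,0,0]])

```text
time_s: 23.18
tcp_pos: [0.63, -0.0637, 0.262]
eef_rot: [-180.0, -0.0, -170.3]
contact_force: [-0.3, -1.1, -0.1]
gripper_width: 0.0599
```

```bash
python3 - <<'E'
from h import *
go(rk(.0574,-.002,.1855),YAW-180)
d=capture("side"); t=capture("top")
cv2.imwrite("pics/s14.png",np.hstack([cv2.resize(d["image"][80:240,220:380],(400,400),interpolation=3),cv2.resize(t["image"][150:320,280:450],(400,400),interpolation=3)])[:,:,::-1])
E
```

```text
to [ 0.6339 -0.0533  0.1855] shift [-0.0057  0.0096  0.0765] turn -0.0 dist 0.077
```

View pics/s14.png

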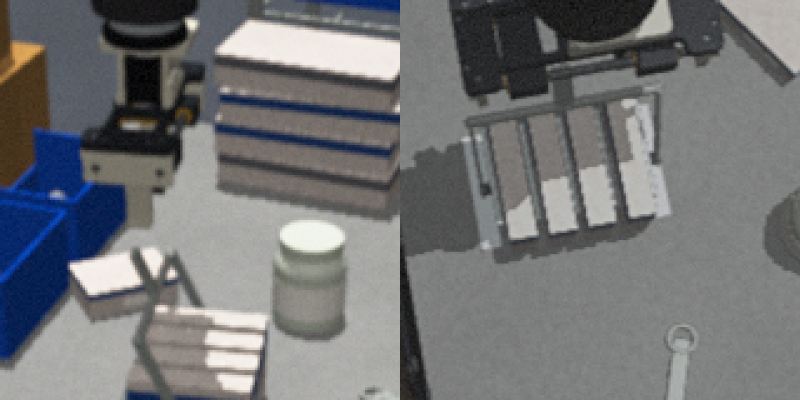

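Emit:
step_arm(motion=[[0.06,-0.006,0.01,0,0],[0.06,-0.006,0.01,0.02,0],[0.06,-0.006,0.01,0.05,0],[0.06,-0.006,0.01,0.076,0],[0.03,-0.006,0.01,0.076,0]])

```text
time_s: 23.9
tcp_pos: [0.6332, -0.0538, 0.1841]
eef_rot: [180.0, -0.2, -170.4]
contact_force: [-0.2, 0.5, 0.5]
gripper_width: 0.0544
```

Emit:
step_arm(motion=[[0.01,0,0,0,0],[0.01,0,0,0,0],[0.01,0,0,0,0],[0.01,0,0,0,0],[0.01,0,0,0,0]])

```text
time_s: 24.52
tcp_pos: [0.6346, -0.0527, 0.1866]
eef_rot: [180.0, 0.1, -170.4]
contact_force: [-2.8, 4.8, 3.7]
gripper_width: 0.0178
```

```bash
python3 - <<'E'
from h import *
s=r.get_state(); p=inrk(s["tcp_pos"]); print(s["time_s"],s["gripper_width"],p.round(4),s["contact_force"].round(1),np.hypot(p[0],p[2]-.06),np.arctan2(p[2]-.06,-p[0]))
d=capture("side")
cv2.imwrite("pics/s15.png",cv2.resize(d["image"][120:280,220:380],(500,500),interpolation=3)[:,:,::-1])
E
```

```text
24.525 0.01781288842655497 [ 0.0581 -0.0015  0.1866] [-2.8  4.8  3.7] 0.13933871426920724 2.001207269992692
```

View pics/s15.png

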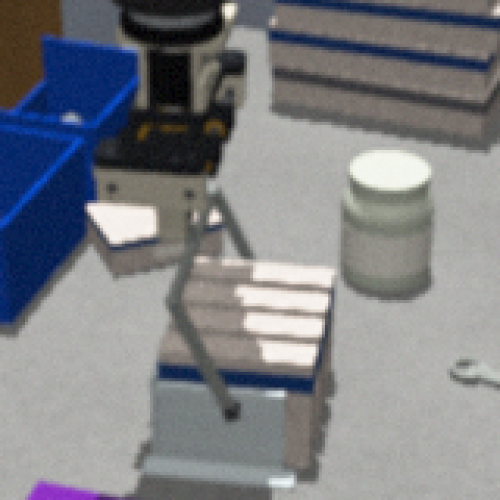

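Emit:
step_arm(motion=[[0.01,0.0129,0,-0.0051,0],[0.01,0.0263,0,-0.009,0],[0.01,0.0399,0,-0.0115,0],[0.01,0.0538,0,-0.0126,0],[0.01,0.0677,0,-0.0123,0]])

```text
time_s: 25.2
tcp_pos: [0.5675, -0.0643, 0.1988]
eef_rot: [180.0, 0.1, -170.4]
contact_force: [0.8, 5.2, -1.1]
gripper_width: 0.018
```

```bash
python3 - <<'E'
from h import *
s=r.get_state(); p=inrk(s["tcp_pos"]); print(s["time_s"],s["gripper_width"],p.round(4),s["contact_force"].round(1),np.hypot(p[0],p[2]-.06),np.arctan2(p[2]-.06,-p[0]))
R,t=np.hypot(p[0],p[2]-.06),np.arctan2(p[2]-.06,-p[0])
for k in range(1,6):
    q=1.5-.1*k; print(q,(R*(np.cos(q)-np.cos(t))).round(4),(-R*(np.sin(q)-np.sin(t))).round(4))
E
```

```text
25.2 0.018026652094381986 [-0.0099 -0.0016  0.1988] [ 0.8  5.2 -1.1] 0.1391354637337993 1.49941965208749
1.4 0.0137 0.0017
1.3 0.0273 0.0047
1.2 0.0405 0.0091
1.1 0.0532 0.0148
1.0 0.0653 0.0217
```

Emit:
step_arm(motion=[[0.01,0.0137,0,0.0017,0],[0.01,0.0273,0,0.0047,0],[0.01,0.0405,0,0.0091,0],[0.01,0.0532,0,0.0148,0],[0.01,0.0653,0,0.0217,0]])

```text
time_s: 25.82
tcp_pos: [0.5027, -0.0755, 0.1769]
eef_rot: [180.0, 0.1, -170.4]
contact_force: [0.1, 3.5, -1.0]
gripper_width: 0.0176
```

```bash
python3 - <<'E'
from h import *
s=r.get_state(); p=inrk(s["tcp_pos"]); print(s["time_s"],s["gripper_width"],p.round(4),s["contact_force"].round(1),np.hypot(p[0],p[2]-.06),np.arctan2(p[2]-.06,-p[0]))
R,t=np.hypot(p[0],p[2]-.06),np.arctan2(p[2]-.06,-p[0])
for k in range(1,11):
    q=1.0-.1*k; print(q,(R*(np.cos(q)-np.cos(t))).round(4),(-R*(np.sin(q)-np.sin(t))).round(4))
E
```

```text
25.825 0.017568101797692637 [-0.0757 -0.0018  0.1769] [ 0.1  3.5 -1. ] 0.13925517805865673 0.9962636327547228
0.9 0.0109 0.0078
0.8 0.0213 0.017
0.7 0.0308 0.0272
0.6 0.0393 0.0383
0.5 0.0465 0.0501
0.3999999999999999 0.0526 0.0627
0.29999999999999993 0.0574 0.0757
0.19999999999999996 0.0608 0.0892
0.09999999999999998 0.0629 0.103
0.0 0.0636 0.1169
```

Emit:
step_arm(motion=[[0.01,0.0109,0,0.0078,0],[0.01,0.0213,0,0.017,0],[0.01,0.0308,0,0.0272,0],[0.01,0.0393,0,0.0383,0],[0.01,0.0465,0,0.0501,0]])

```text
time_s: 26.45
tcp_pos: [0.456, -0.0836, 0.1261]
eef_rot: [180.0, -0.1, -170.4]
contact_force: [-2.0, 4.6, 0.5]
gripper_width: 0.018
```

```bash
python3 - <<'E'
from h import *
s=r.get_state(); p=inrk(s["tcp_pos"]); print(s["time_s"],s["gripper_width"],p.round(4),s["contact_force"].round(1),np.hypot(p[0],p[2]-.06),np.arctan2(p[2]-.06,-p[0]))
R,t=np.hypot(p[0],p[2]-.06),np.arctan2(p[2]-.06,-p[0])
for k in range(1,6):
    q=.5-.1*k; print(q,(R*(np.cos(q)-np.cos(t))).round(4),(-R*(np.sin(q)-np.sin(t))).round(4))
E
```

```text
26.45 0.017995650569557188 [-0.1231 -0.0018  0.1261] [-2.   4.6  0.5] 0.13973370141126737 0.4926956871519336
0.4 0.0056 0.0117
0.3 0.0104 0.0248
0.19999999999999996 0.0138 0.0383
0.09999999999999998 0.0159 0.0521
0.0 0.0166 0.0661
```

Emit:
step_arm(motion=[[0.01,0.0056,0,0.0117,0],[0.01,0.0104,0,0.0248,0],[0.01,0.0138,0,0.0383,0],[0.01,0.0159,0,0.0521,0],[0.01,0.0166,0,0.065,0]])

```text
time_s: 27.08
tcp_pos: [0.4386, -0.0866, 0.0606]
eef_rot: [180.0, -0.2, -170.4]
contact_force: [-3.9, 5.4, 0.0]
gripper_width: 0.018
```

Emit:
step_arm(motion=[[0.05,0,0,0,0],[0.05,0,0,0,0],[0.05,0,0,0,0],[0.05,0,0,0,0],[0.05,0,0,-0.01,0]])

```text
time_s: 27.7
tcp_pos: [0.4406, -0.0864, 0.0715]
eef_rot: [-180.0, -0.1, -170.4]
contact_force: [0.7, -0.5, 0.4]
gripper_width: 0.0494
```

```bash
python3 - <<'E'
from h import *
s=r.get_state(); p=inrk(s["tcp_pos"]); print(s["time_s"],s["gripper_width"],p.round(4),s["contact_force"].round(1))
E
```

```text
27.7 0.04943760939332517 [-0.1387 -0.002   0.0715] [ 0.7 -0.5  0.4]
```

Released; rise and swing the arm clear for a final look.

Emit:
step_arm(motion=[[0.05,0,0,-0.04,0],[0.05,0,0,-0.1,0],[0.05,0,0,-0.16,0],[0.05,0,-0.06,-0.18,0],[0.05,0,-0.12,-0.18,0]])

```text
time_s: 28.32
tcp_pos: [0.4627, -0.2054, 0.2554]
eef_rot: [-179.9, 0.4, -170.2]
contact_force: [1.6, 0.6, -0.2]
gripper_width: 0.0501
```

Emit:
step_arm(motion=[[0.05,0.02,-0.06,0,0],[0.05,0.04,-0.12,0,0],[0.05,0.06,-0.18,0,0],[0.05,0.08,-0.24,0,0],[0.05,0.1,-0.3,0,0]])

```text
time_s: 28.95
tcp_pos: [0.4125, -0.5154, 0.2525]
eef_rot: [-180.0, 0.0, -170.4]
contact_force: [1.2, 0.9, 0.6]
gripper_width: 0.0498
```

Emit:
step_arm(motion=[[0.05,0,0,0,0],[0.05,0,0,0,0]])

```text
time_s: 29.2
tcp_pos: [0.4127, -0.5134, 0.2516]
eef_rot: [180.0, -0.0, -170.5]
contact_force: [0.7, 0.6, 0.8]
gripper_width: 0.0499
```

```bash
python3 - <<'E'
from h import *
s=r.get_state();print(s["time_s"],s["tcp_pos"],s["contact_force"].round(1))
d=capture("side"); t=capture("top")
cv2.imwrite("pics/s16.png",np.hstack([cv2.resize(d["image"][130:290,240:400],(400,400),interpolation=3),cv2.resize(t["image"][150:320,280:450],(400,400),interpolation=3)])[:,:,::-1])
for n,D in (("side",d),("top",t)):
    W=cloud(D)
    print(n,[(round(float(x["p"]),2),inrk(x["location"]).round(3)) for x in spotter.tip_of(n,"bail_tab")])
    for m in spotter.regions_of(n,"stock0"):
        p=W[m["mask"]];p=p[(p[:,2]>.092)&(p[:,2]<.108)]
        if len(p)>20:
            R=rect(p); print(round(float(m["p"]),2),R,inrk([R[0][0]/1000,R[0][1]/1000,.1]).round(4),np.percentile(p[:,2],98).round(3))
    for b in ["tub","nipple","locknut","wrench","flatbox","can","cartridge"]:
        x=spotter.tip_of(n,b)[:1]; print(b,[v["location"].round(3) if hasattr(v["location"],"round") else v["location"] for v in x])
E
```

```text
29.2 [ 0.41267024 -0.51344378  0.25156084] [0.7 0.6 0.8]
side [(0.91, array([-0.133, -0.003,  0.061])), (0.32, array([ 0.134, -0.253, -0.   ]))]
0.83 (array([571.2, -40.9]), 118.1, 37.2, 2.87) [-0.0023  0.0208  0.1   ] 0.101
0.75 (array([566.6,  -4.8]), 118.8, 34.5, 6.71) [-0.0008  0.0571  0.1   ] 0.101
0.57 (array([578.8, -79.1]), 118.2, 38.3, 8.66) [-0.0013 -0.0181  0.1   ] 0.101
tub [[0.5356, -0.3179, -0.0009]]
nipple [[0.3549, 0.1591, 0.0026]]
locknut [[0.3806, 0.1985, -0.0045]]
wrench [[0.343, -0.1618, 0.0005]]
flatbox [[0.7491, -0.2842, 0.0046]]
can [[0.7714, 0.2822, -0.001]]
cartridge [[0.3908, -0.4509, -0.0069]]
top [(0.57, array([-0.136, -0.002,  0.059])), (0.19, array([-0.183,  0.259,  0.003]))]
0.91 (array([573.8, -41.9]), 119.6, 25.9, 9.59) [0.0001 0.0194 0.1   ] 0.103
0.89 (array([580.8, -78.7]), 120.8, 26.4, 9.86) [ 0.0008 -0.0181  0.1   ] 0.103
0.88 (array([568.5,  -4.5]), 120.6, 25.8, 9.77) [0.0011 0.0571 0.1   ] 0.103
tub [[0.528, -0.3149, -0.0049]]
nipple [[0.3517, 0.162, 0.0022]]
locknut [[0.3799, 0.2002, -0.0004]]
wrench [[0.3454, -0.1635, -0.0002]]
flatbox [[0.7509, -0.2885, 0.0012]]
can [[0.7729, 0.2819, 0.0017]]
cartridge []
```

View pics/s16.png

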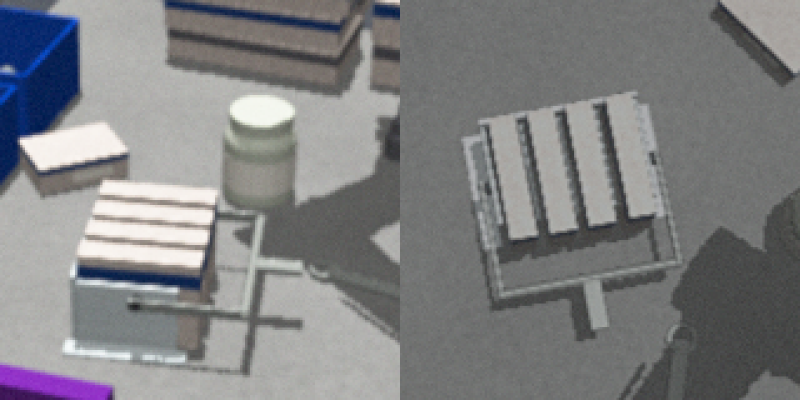

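The picture shows all four cartons flush and the bail closed in front, with its cross bar at (590,285) in the right crop. One number for the loaded carton, then hand in.

```bash
python3 - <<'E'
from h import *
t=capture("top"); W=cloud(t).reshape(-1,3); W=W[(W[:,2]>.094)&(W[:,2]<.106)]
Q=np.array([inrk(w) for w in W]); 
for y in(-.057,-.019,.019,.057):
    q=Q[(abs(Q[:,1]-y)<.018)&(abs(Q[:,0])<.12)]; print(y,len(q),np.percentile(q[:,0],[1,99]).round(4),np.median(q[:,1]).round(4),np.median(q[:,2]).round(4))
print(workorder.close_job())
E
```

```text
-0.057 616 [-0.0576  0.0599] -0.057 0.099
-0.019 620 [-0.0588  0.0588] -0.0177 0.099
0.019 614 [-0.0586  0.0587] 0.0192 0.0991
0.057 616 [-0.0581  0.0594] 0.0571 0.099
the job is handed in; nothing more can be done
None
```

The rack is restocked and the job is handed in at about 30 s of the 72 s allowed; the hand-in reported no verdict.

**What I did:**
- I swung the bail open to its stop by its tab.
- I stood the white, blue-banded carton about 62 mm short of home in the empty slot (y = −57 mm) and let go of it.
- I pushed that carton and stock2 home with closed fingers. Both stopped hard against the back, with the force rising to 6–7 N at the same finger position.
- I swung the bail closed, released it and moved the arm clear.

**Last checks:**
- **Cartons:** from the top camera's depth, all four tops lie within about 1 mm of fully home in x. The y positions are −57.0, −17.7, 19.2 and 57.1 mm, and every top is level at 99 mm.
- **Bail:** the tab was found at rack x ≈ −135 mm, z ≈ 60 mm, which is closed.
- **Bystanders:** those found were all within about 5 mm of their starting places. In the last look the top camera missed the cartridge, but the side camera saw it in place.

No check failed. The only disagreement was small: robot contact and camera differed by about 2 mm across the rack, within the calibration. I took that into account when lowering the carton.

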